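Put the loose driveline parts back into their stock bins

TASK

The five driveline parts left on the bench, two ball bearings, two hexagon nuts and a rod end, go back into stock: put each one into the empty front bay of the bin whose rear bay already holds parts of its kind. Set each part down rather than dropping it in, so that it ends up lying flat on the floor of the bay, not on top of another part. Leave the caliper and the roll of tape where they lie.

Things in the scene. Friction and masses are not known exactly. Their poses are not given: they have to be found in the camera images.
- bearing_a: ball bearing lying flat, a steel ring with black seals: outer diameter 52, bore 25, height 15 mm, about 130 g. Origin: centre of the underside; z is its axis. Exactly like the other loose bearing
- bearing_b: ball bearing lying flat, a steel ring with black seals: outer diameter 52, bore 25, height 15 mm, about 130 g. Origin: centre of the underside; z is its axis. Exactly like the other loose bearing
- nut_a: dark steel hexagon nut lying flat: 36 mm across flats (41 over corners), 20 mm high, hole 20 mm, about 100 g. Origin: centre of the underside; z is the hole's axis, the body's x axis is square to a pair of flats (as are the directions 60 and 120 degrees from it). Exactly like the other loose nut
- nut_b: dark steel hexagon nut lying flat: 36 mm across flats (41 over corners), 20 mm high, hole 20 mm, about 100 g. Origin: centre of the underside; z is the hole's axis, the body's x axis is square to a pair of flats (as are the directions 60 and 120 degrees from it). Exactly like the other loose nut
- rod_end: rod end lying flat: a round steel eye, 32 mm across and 12 mm high with a ball in it, and a threaded shank 12 mm in diameter that runs along +x from the eye to x = +54 mm; about 85 g, centre of mass near x = +13. Origin: underside, below the centre of the eye; z is up
- bearing_bin: fixed blue plastic bin 200 (x) x 166 (y), walls and floor 3 mm; origin: centre of underside, +x to its back. Front wall 22 high, side walls 45 (22 at the front). Divider at x=+35.5, 30 high. Front bay, empty: inside x -97 to +34, y -80 to +80. Rear bay: three ball bearings that stay put, tops at z=18. Yaw within 0.2 rad; any of three places
- nut_bin: fixed blue plastic bin 200 (x) x 166 (y), walls and floor 3 mm; origin: centre of underside, +x to its back. Front wall 22 high, side walls 45 (22 at the front). Divider at x=+35.5, 30 high. Front bay, empty: inside x -97 to +34, y -80 to +80. Rear bay: three hexagon nuts that stay put, tops at z=23. Yaw within 0.2 rad; any of three places
- rod_end_bin: fixed blue plastic bin 200 (x) x 166 (y), walls and floor 3 mm; origin: centre of underside, +x to its back. Front wall 22 high, side walls 45 (22 at the front). Divider at x=+35.5, 30 high. Front bay, empty: inside x -97 to +34, y -80 to +80. Rear bay: two rod ends that stay put, tops at z=15. Yaw within 0.2 rad; any of three places
- caliper: digital caliper lying loose on the bench, not to be moved: 235 x 83 mm, 15 mm high, steel with a black readout head. Origin: underside, middle of the beam, which runs along x; jaws at -x
- tape_roll: roll of green masking tape lying flat and loose on the bench, not to be moved: 110 mm across, 24 mm high. Origin: centre of the underside
Things that resemble listed ones, but are neither listed nor needed, are in the scene too. What is shaped like the nut_a but turquoise is not meant. Leave any orange look-alike of the bearing_a alone.

How it is judged (in metres and radians):
At the end, for the whole second after the job is handed in: Both bearings, both nuts and the rod end lie in the front bay of the bin that holds their own kind (origin at least 6 mm inside the bay's walls), flat on its floor (tilt under 0.15 rad, either face up, within 7 mm of the floor), and at rest (x of bearing_a in the frame of bearing_bin between -0.09 and 0.027 m and y of bearing_a in the frame of bearing_bin between -0.074 and 0.074 m and ((angle between bearing_a's own z axis and vertical below 0.15 rad and z of bearing_a in the frame of bearing_bin below 0.01 m) or (angle between bearing_a's own z axis and vertical above 2.99 rad and z of bearing_a in the frame of bearing_bin below 0.026 m)) and linear speed of each of bearing_a, bearing_b, nut_a, nut_b, rod_end below 0.01 m/s and angular speed of each of bearing_a, bearing_b, nut_a, nut_b, rod_end below 0.1 rad/s and x of bearing_b in the frame of bearing_bin between -0.09 and 0.027 m and y of bearing_b in the frame of bearing_bin between -0.074 and 0.074 m and ((angle between bearing_b's own z axis and vertical below 0.15 rad and z of bearing_b in the frame of bearing_bin below 0.01 m) or (angle between bearing_b's own z axis and vertical above 2.99 rad and z of bearing_b in the frame of bearing_bin below 0.026 m)) and x of nut_a in the frame of nut_bin between -0.09 and 0.027 m and y of nut_a in the frame of nut_bin between -0.074 and 0.074 m and ((angle between nut_a's own z axis and vertical below 0.15 rad and z of nut_a in the frame of nut_bin below 0.01 m) or (angle between nut_a's own z axis and vertical above 2.99 rad and z of nut_a in the frame of nut_bin below 0.026 m)) and x of nut_b in the frame of nut_bin between -0.09 and 0.027 m and y of nut_b in the frame of nut_bin between -0.074 and 0.074 m and ((angle between nut_b's own z axis and vertical below 0.15 rad and z of nut_b in the frame of nut_bin below 0.01 m) or (angle between nut_b's own z axis and vertical above 2.99 rad and z of nut_b in the frame of nut_bin below 0.026 m)) and x of rod_end in the frame of rod_end_bin between -0.09 and 0.027 m and y of rod_end in the frame of rod_end_bin between -0.074 and 0.074 m and ((angle between rod_end's own z axis and vertical below 0.15 rad and z of rod_end in the frame of rod_end_bin below 0.01 m) or (angle between rod_end's own z axis and vertical above 2.99 rad and z of rod_end in the frame of rod_end_bin below 0.026 m))); the robot touches nothing.
It fails at once if a part is let go of more than 35 mm above the floor of its bay (dropped in) ((x of bearing_a in the frame of bearing_bin between -0.09 and 0.027 m and y of bearing_a in the frame of bearing_bin between -0.074 and 0.074 m and z of bearing_a in the frame of bearing_bin above 0.038 m and contact force between the fingers and bearing_a below 0.05 N) or (x of bearing_b in the frame of bearing_bin between -0.09 and 0.027 m and y of bearing_b in the frame of bearing_bin between -0.074 and 0.074 m and z of bearing_b in the frame of bearing_bin above 0.038 m and contact force between the fingers and bearing_b below 0.05 N) or (x of nut_a in the frame of nut_bin between -0.09 and 0.027 m and y of nut_a in the frame of nut_bin between -0.074 and 0.074 m and z of nut_a in the frame of nut_bin above 0.038 m and contact force between the fingers and nut_a below 0.05 N) or (x of nut_b in the frame of nut_bin between -0.09 and 0.027 m and y of nut_b in the frame of nut_bin between -0.074 and 0.074 m and z of nut_b in the frame of nut_bin above 0.038 m and contact force between the fingers and nut_b below 0.05 N) or (x of rod_end in the frame of rod_end_bin between -0.09 and 0.027 m and y of rod_end in the frame of rod_end_bin between -0.074 and 0.074 m and z of rod_end in the frame of rod_end_bin above 0.038 m and contact force between the fingers and rod_end below 0.05 N)).
It fails at once if the caliper is shoved more than 20 mm (distance of caliper from where it was at the start of the episode above 0.02 m).
It fails at once if the tape roll is shoved more than 20 mm (distance of tape_roll from where it was at the start of the episode above 0.02 m).
It also fails if it takes over 106 s, if anything falls off the work surface, if the arm or the gripper's body presses on something with over 40 N, if the wrist force passes 120 N, or if a joint passes its speed limit or range.

ROBOT

A 7-joint arm with a two-finger parallel gripper is mounted at the origin on the work surface. World frame = base frame: x ahead of the robot, y to its left, z up, the work surface at z = 0. Lengths are in m, angles in degrees, forces in N, time in s.
With the tool pointing down it reaches from about 0.4 to 0.9 m from the base axis. Payload 5.5 kg.
Tool frame: the origin (TCP) lies on the mounting face of the last link; the fingertips stand 178 mm ahead of it and the grasp point (between the pads) lies env.grip_depth ahead of it (env.grip_depth is the distance from the TCP to the grasp point, in m); z points along the fingers, y is the line along which they close (so a half turn about z gives the same grasp; the last joint's range is limited). The gripper opens to 92 mm and grips with 3 to 60 N. Pads are 19 mm wide; open, the fingers measure 130 mm over their backs; the gripper's body (75 mm by 190 mm) begins 47 mm behind the grasp point.
Start: joints at [80.054, 28.699, -24.465, 88.831, 12.651, 65.22, -12.049], TCP at [0.275, -0.589, 0.405] pointing down, gripper open.
Joint ranges: [-164.97, 164.97], [-17.58, 116.51], [-87.97, 89.64], [11.32, 138.91], [-80.73, 260.73], [10.89, 115.49], [-147.41, 147.41]. Speed limits (degrees/s): [147.25, 147.25, 180, 180, 180, 180, 180].

INTERFACE

Orientations are given as a 3x3 rotation matrix whose columns are the frame's x, y, z axes.
In Python, from cell import env gives the robot as it stands.
- The arm moves only by the tool carry_out, never from a script. Its arguments are lists of equal length, an entry for each row: "dp": the shift along the tool's x, y, z in mm, a list of three; "rot": the turn, a rotation vector about the tool's x, y, z in degrees, a list of three. A call has 1 to 5 rows; each row is the pose to reach, as a shift and turn from the pose commanded when the call began, along the tool's axes at that moment; what a row does not reach only later rows make up. A row lasts 1/10 s, in which the tool goes at most 50 mm and 8.59 degrees, less where a joint would pass 70% of its speed; a pose out of reach is approached as far as the arm can. A call with a gripper value outside its range is refused whole. "hand" is the closure, from 0 (fully open) to 1 (shut), set as the call begins (left out, the last holds). The fingers move at their own pace and stop on an object; "newtons" is the grip in N (left out, the last holds). Time passes only in rows, so rows that repeat a pose let the fingers close. It gives the time, the measured TCP pose, the force, the opening and the grip force at its end, in the units of the state.
- env.state(): the state, without advancing time (a new reading comes with each control period).
- env.read_camera(name): name is "scene" or "top"; returns a dict with "image" (420x560x3 uint8, blue, green, red), "z_map" (420x560 float32, m along the optical axis (not along the pixel's ray), 0 where there is no reading), "intrinsics" (3x3 intrinsics, pixels), "k1" (the pictures are not rectified: a ray, as slopes to the right and down, at radius r is drawn at 1 + k1 r^2 times it, then the intrinsics apply), "R" (3x3) and "t" (3): a world point X has camera coordinates R X + t. Camera axes: x right, y down, z forward; pixel columns grow to the right and rows downward; lengths in m; the calibration is good to about 2 mm. A picture is of the moment at which its call begins.
- env.close_job(): hands the job in; it is judged then, once.
The state is a dict: "time_s": time; "qpos": joint angles; "dq": joint speeds; "joint_torque": joint torques, N m; "ee_pos": TCP position; "orientation": TCP orientation; "contact_force": force on the tool from outside, world axes, zero at the start; "torque": the same for the moment, N m; "opening": finger opening in m; "finger_force": force on a finger pad.
Only numpy, scipy, OpenCV 4.12 (cv2) and the standard library are available. Lean on these libraries where they do the work, as an engineer would, in place of code of your own. Each camera call takes 0.05 s, during which the arm holds its last target. There are 200 camera calls.

## Working session

There is one attempt and no reset: what is moved stays moved. The work goes in short steps, Python scripts to look and compute and a tool call to move; the robot and the scene stay as the last step left them, time stands still between calls to the robot, and variables do not carry over. Pictures are saved under pics/ and viewed, at most 14 in all, crops included, and the job is handed in when it is done.

Besides the shell and the picture viewer there is one more tool, called after "Request:" as name(argument=value, ...) on one line, values as JSON. carry_out: Moves the arm, as the interface text tells. Its arguments: {"type":"object","properties":{"dp":{"type":"array","items":{"type":"array","items":{"type":"number"}}},"rot":{"type":"array","items":{"type":"array","items":{"type":"number"}}},"hand":{"type":"number"},"newtons":{"type":"number"}},"required":["dp","rot"]}

```bash
mkdir -p pics; ls
python3 - <<'E'
from cell import env
import cv2,numpy as np,pickle
print(env.grip_depth); s=env.state(); print(s)
for n in("top","scene"):
    c=env.read_camera(n); pickle.dump(c,open(n+".pkl","wb")); cv2.imwrite(f"pics/{n}0.png",c["image"])
    print(n,c["intrinsics"],c["k1"],c["R"],c["t"], -c["R"].T@c["t"])
E
```

```text
pics
0.1592
{'time_s': 0.0, 'qpos': array([ 80.05330767,  28.75396581, -24.45355161,  88.89132873,
        12.65081561,  65.21805922, -12.04857843]), 'dq': array([ 0.08491035,  0.00303776, -0.05833676,  0.05187943, -0.0338516 ,
        0.13227502,  0.01516263]), 'joint_torque': array([ 7.45194793e-04, -5.66593409e+01, -5.81601351e+00, -2.79118824e+01,
       -6.87885750e-02,  3.08819069e-02,  1.10073747e-04]), 'ee_pos': array([ 0.27478349, -0.5886764 ,  0.40367765]), 'orientation': array([[ 9.06079629e-01,  4.23106555e-01, -7.41530022e-04],
       [ 4.23107198e-01, -9.06077903e-01,  1.76986181e-03],
       [ 7.69561666e-05, -1.91738242e-03, -9.99998159e-01]]), 'contact_force': array([-0.39743217,  0.35005115,  0.20960615]), 'torque': array([-0.05751414,  0.04566158, -0.02398829]), 'finger_force': 0.0, 'opening': 0.09194346109034907}
top [[533.22527011   0.         279.15427572]
 [  0.         533.22527011 213.25119301]
 [  0.           0.           1.        ]] 0.05116251066010525 [[-0.00193349 -0.99999686  0.00159646]
 [-0.98813492  0.00166537 -0.15357932]
 [ 0.15357618 -0.00187446 -0.98813503]] [0.00356168 0.49680686 1.49828849] [0.26081768 0.00554278 1.55680492]
scene [[530.43881272   0.         279.70694969]
 [  0.         530.43881272 211.2827837 ]
 [  0.           0.           1.        ]] 0.04481846281236346 [[ 0.53854013  0.84238207  0.01915686]
 [ 0.5933187  -0.36297303 -0.71848695]
 [-0.5982871   0.39830017 -0.69527658]] [-0.26122971 -0.25806064  1.81164032] [ 1.37767591 -0.59519049  1.07918222]
```

Run:
```python
import cv2
i=cv2.imread("pics/top0.png"); cv2.imwrite("pics/top0b.png",cv2.resize(i,(800,600),interpolation=cv2.INTER_CUBIC))
```

```text
(no output)
```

View pics/top0b.png

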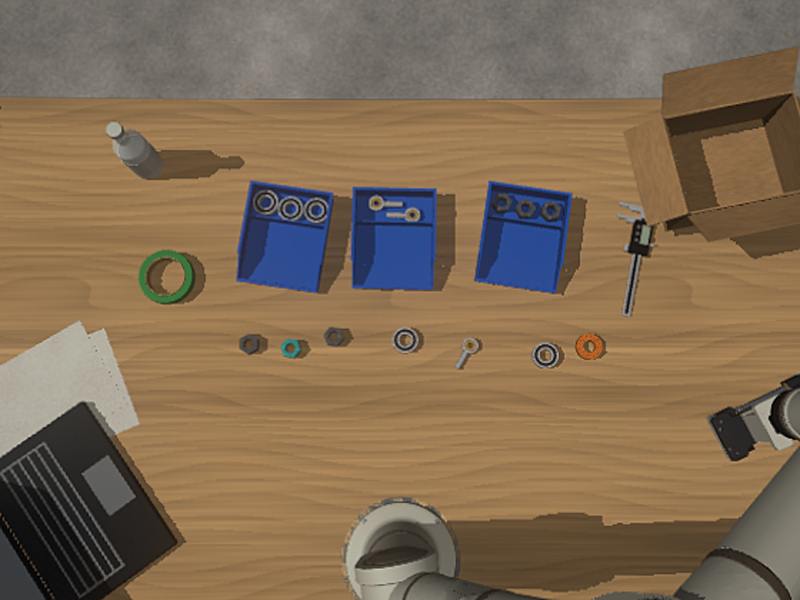

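View pics/scene0.png

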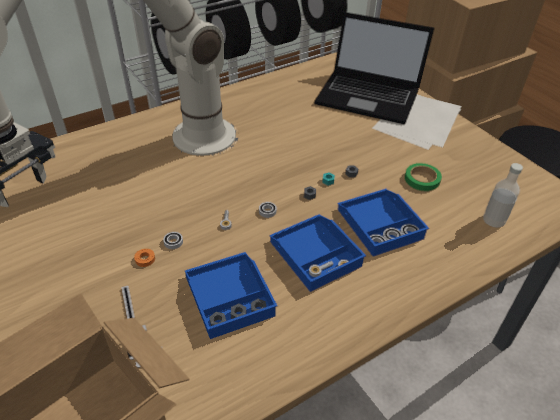

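Top view, in 800x600 pixels:
- **Bearings:** (405,340) and (546,355). The orange look-alike at (589,346) is to be left alone.
- **Dark nuts:** (251,344) and (336,336). The turquoise nut at (291,348) is to be left alone.
- **Rod end:** eye at (471,345), shank running to (461,366).
- **Bins:** bearings (285,240), rod ends (394,240), nuts (523,240).
- **Caliper and tape:** caliper at (635,260), tape at (167,276).

Next I'll measure positions.

```bash
cat > h.py <<'E'
import cv2,numpy as np,pickle
def dist(c): return np.array([c["k1"],0,0,0,0.])
def world_map(c):
    h,w=c["z_map"].shape; v,u=np.mgrid[:h,:w].astype(float)
    n=cv2.undistortPoints(np.stack([u,v],-1).reshape(-1,1,2),c["intrinsics"],dist(c)).reshape(h,w,2)
    P=np.dstack([n,np.ones((h,w))])*c["z_map"][...,None]
    return (P-c["t"])@c["R"]
def at_z(c,px,z):
    n=cv2.undistortPoints(np.array(px,float).reshape(-1,1,2),c["intrinsics"],dist(c)).reshape(-1,2)
    d=np.c_[n,np.ones(len(n))]@c["R"]; o=-c["R"].T@c["t"]
    return o+d*((z-o[2])/d[:,2])[:,None]
def proj(c,X):
    return cv2.projectPoints(np.atleast_2d(X).astype(float),cv2.Rodrigues(c["R"])[0],c["t"],c["intrinsics"],dist(c))[0].reshape(-1,2)
E
python3 - <<'E'
from h import *
c=pickle.load(open("top.pkl","rb")); W=world_map(c); im=c["image"].astype(int)
S=1.4286
print("table z", np.median(W[290:330,150:400,2]))
for n,u,v,top in [("bearL",405,340,.015),("bearR",546,355,.015),("nutL",251,344,.02),("nutR",336,336,.02),("turq",291,348,.02),("orange",589,346,.015),("rod",468,353,.012)]:
    u/=S;v/=S
    r=16; u0,v0=int(u)-r,int(v)-r
    w=W[v0:v0+2*r+1,u0:u0+2*r+1]
    m=(w[...,2]>top*.45).astype(np.uint8)
    # keep biggest component
    k,l,s,ce=cv2.connectedComponentsWithStats(m); j=1+np.argmax(s[1:,4]); p=w[l==j]
    (cx,cy),R=cv2.minEnclosingCircle(p[:,:2].astype(np.float32))
    rect=cv2.minAreaRect(p[:,:2].astype(np.float32)*1000)
    print(n,"n",len(p),"mean",p.mean(0).round(4),"zmax",p[:,2].max().round(4),"circ",round(cx,4),round(cy,4),round(R,4),"rect",np.round(rect[0],1),np.round(rect[1],1),round(rect[2],1), "rng",np.ptp(p,axis=0).round(3), "mid",((p.max(0)+p.min(0))/2).round(4))
# bins: points between z .015 and .06 blueish
b=c["image"].astype(int); blue=(b[...,0]>b[...,2]+50)&(b[...,0]>90)
for n,u,v in [("bearing_bin",285,240),("rod_bin",394,240),("nut_bin",523,240)]:
    l=cv2.connectedComponents(blue.astype(np.uint8))[1]; j=l[int((v+25)/S),int(u/S)]
    p=W[l==j]; p=p[(abs(p[:,2])<.06)]
    for lo,hi in((.017,.06),(-.01,.06)):
        q=p[(p[:,2]>lo)&(p[:,2]<hi)]; rect=cv2.minAreaRect((q[:,:2]*1000).astype(np.float32)); print(n,len(q),np.round(rect[0],1),np.round(rect[1],1),round(rect[2],2))
    f=p[p[:,2]<.008]; print(" floor",np.median(f[:,2]).round(4), "zmax",p[:,2].max().round(3))
cr=c["image"][215:285,150:430]; cv2.imwrite("pics/crop0.png",cv2.resize(cr,None,fx=2.85,fy=2.85,interpolation=cv2.INTER_CUBIC))
for k,(u,v) in enumerate([(176,241),(235,235)]):
    pass
A=[cv2.resize(c["image"][v-15:v+15,u-15:u+15],(260,260),interpolation=cv2.INTER_CUBIC) for u,v in[(176,241),(235,235),(328,247)]]
cv2.imwrite("pics/crop1.png",np.hstack(A))
E
```

```text
table z 0.0012281649997005581
bearL n 203 mean [ 0.4278 -0.0096  0.023 ] zmax 1.5568 circ 0.3593 -0.0059 0.0992 rect [359.2  -7.9] [ 52.5 197.1] 89.5 rng [0.197 0.053 1.55 ] mid [ 0.3593 -0.0085  0.7819]
bearR n 216 mean [ 0.3952 -0.2881  0.0364] zmax 1.5568 circ 0.3354 -0.1549 0.1771 rect [ 347.1 -150.7] [ 55.1 352.7] 20.0 rng [0.164 0.324 1.55 ] mid [ 0.343  -0.1564  0.782 ]
nutL n 115 mean [0.4191 0.3058 0.0337] zmax 1.5568 circ 0.3458 0.1661 0.1817 rect [338.4 170.5] [362.8  35.2] 59.3 rng [0.179 0.321 1.548] mid [0.3504 0.1662 0.783 ]
nutR n 107 mean [0.4351 0.1347 0.0207] zmax 0.0295 circ 0.4356 0.1356 0.0203 rect [435.6 134.6] [38.3 36.1] 79.7 rng [0.038 0.038 0.019] mid [0.4355 0.1346 0.02  ]
turq n 115 mean [0.4101 0.2197 0.0334] zmax 1.5568 circ 0.3415 0.1217 0.1415 rect [334.7 127.3] [281.9  40.4] 50.6 rng [0.17  0.235 1.548] mid [0.3458 0.123  0.783 ]
orange n 221 mean [ 0.4115 -0.3726  0.0499] zmax 1.5568 circ 0.343 -0.2022 0.2235 rect [ 355.1 -198.2] [ 51.  446.1] 18.3 rng [0.179 0.415 1.55 ] mid [ 0.3503 -0.2022  0.7818]
rod n 148 mean [ 0.4045 -0.1346  0.0226] zmax 1.5568 circ 0.3475 -0.0745 0.118 rect [342.  -81.3] [ 33.8 235.3] 51.3 rng [0.173 0.162 1.551] mid [ 0.3475 -0.0755  0.7811]
bearing_bin 486 [639.7 237.8] [173.4 207. ] 81.1
bearing_bin 2322 [646.3 236.8] [173.3 220.7] 81.38
 floor 0.0036 zmax 0.058
rod_bin 506 [636.1  14.1] [170.6 207.3] 88.5
rod_bin 3222 [643.3  15.9] [173.7 222.1] 88.22
 floor 0.0036 zmax 0.055
nut_bin 573 [ 638.3 -251.3] [172.4 208.1] 81.01
nut_bin 2816 [ 645.  -252.4] [172.4 221.6] 81.01
 floor 0.0034 zmax 0.058
```

View pics/crop0.png

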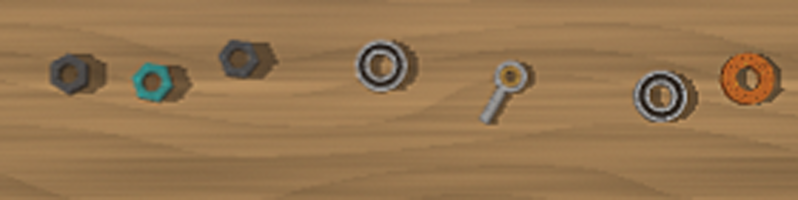

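View pics/crop1.png

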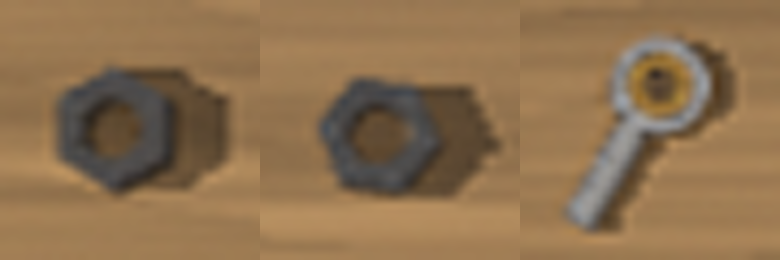

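Close crops confirm the targets: the left nut has corners up and down, the right nut has flats top and bottom, and the rod end's eye is at top right with its shank running down-left. Next I'll refine the fit without the invalid depth pixels and check it with an overlay.

```bash
cat >> h.py <<'E'
from scipy.optimize import minimize
def parts(c,lst):
    W=world_map(c); ok=c["z_map"]>0; out={}
    for n,u,v,top in lst:
        r=18;u0,v0=int(u)-r,int(v)-r
        w=W[v0:v0+2*r+1,u0:u0+2*r+1]; o=ok[v0:v0+2*r+1,u0:u0+2*r+1]
        m=((w[...,2]>top*.55)&(w[...,2]<top+.015)&o).astype(np.uint8)
        k,l,s,ce=cv2.connectedComponentsWithStats(m)
        j=min([i for i in range(1,k) if s[i,4]>30],key=lambda i:np.hypot(*(ce[i]-r)))
        out[n]=(w[l==j],np.argwhere(l==j)[:,::-1]+[u0,v0],l==j,(u0,v0))
    return out
def hexa(x,y,a,z): 
    t=np.radians(a+30+60*np.arange(6)); return np.c_[x+.0208*np.cos(t),y+.0208*np.sin(t),np.full(6,z)]
def bin_pts(x,y,a,P):
    a=np.radians(a);P=np.atleast_2d(P).astype(float);R=np.array([[np.cos(a),-np.sin(a)],[np.sin(a),np.cos(a)]])
    return np.c_[P[:,:2]@R.T+[x,y],P[:,2]]
E
cat > fit.py <<'E'
from h import *
c=pickle.load(open("top.pkl","rb")); S=1/1.4286
L=[(n,u*S,v*S,t) for n,u,v,t in [("bearL",405,340,.015),("bearR",546,355,.015),("nutL",251,344,.02),("nutR",336,336,.02),("rod",468,353,.012)]]
vis=cv2.resize(c["image"],None,fx=4,fy=4,interpolation=cv2.INTER_CUBIC)
draw=lambda X,col:cv2.polylines(vis,[np.round((proj(c,X)+.5)*4).astype(int)],True,col,1)
for n,(p,px,m,o) in parts(c,L).items():
    mid=(p.max(0)+p.min(0))/2; print(n,len(p),"mean",p.mean(0).round(4),"mid",mid.round(4),"zmed",np.median(p[:,2]).round(4),"rng",np.ptp(p,axis=0).round(3))
    if "nut" in n:
        f=cv2.morphologyEx(m.astype(np.uint8),cv2.MORPH_CLOSE,np.ones((7,7)))
        def iou(x,y,a):
            q=np.round((proj(c,hexa(x,y,a,.02))-o+.5)*8-.5).astype(int); M=np.zeros((37*8,37*8),np.uint8); cv2.fillPoly(M,[q],1)
            F=cv2.resize(f,(296,296),interpolation=cv2.INTER_NEAREST); return (M&F).sum()/(M|F).sum()
        b=max(((iou(mid[0]+dx,mid[1]+dy,a),mid[0]+dx,mid[1]+dy,a) for a in range(-30,30,2) for dx in(-.002,-.001,0,.001,.002) for dy in(-.002,-.001,0,.001,.002)))
        print("  hex",np.round(b,4)); draw(hexa(*b[1:],.02),(0,0,255))
    elif "bear" in n:
        t=np.linspace(0,6.28,40); draw(np.c_[p[:,0].mean()+.026*np.cos(t),p[:,1].mean()+.026*np.sin(t),0*t+.015],(0,0,255))
    else:
        g=p[:,:2]; vx=cv2.fitLine((g*1000).astype(np.float32),cv2.DIST_HUBER,0,.01,.01).ravel(); print("  line",vx)
        d=vx[:2]*(-1 if vx[0]>0 else 1); s=(g-g.mean(0))@d; e=g.mean(0)+d*(s.min()+.016); print("  eye",e,"dir",d,"len",np.ptp(s))
        t=np.linspace(0,6.28,40); draw(np.c_[e[0]+.016*np.cos(t),e[1]+.016*np.sin(t),0*t+.012],(0,0,255)); draw(np.array([[*e,.008],[*(e+.054*d),.008]]),(0,0,255))
for x,y,a in [(.640,.237,-9),(.638,.015,-1.5),(.640,-.251,-9)]:
    draw(bin_pts(x,y,a,[[-.1,-.083,.022],[-.1,.083,.022],[.1,.083,.045],[.1,-.083,.045]]),(0,255,255))
    draw(bin_pts(x,y,a,[[-.097,-.08,.003],[-.097,.08,.003],[.034,.08,.003],[.034,-.08,.003]]),(0,0,255))
cv2.imwrite("pics/ov.png",cv2.resize(vis[480:1080,620:1740],None,fx=.71,fy=.71,interpolation=cv2.INTER_AREA))
E
python3 fit.py
```

```text
bearL 196 mean [ 0.4287 -0.0096  0.0157] mid [ 0.4307 -0.0099  0.0183] zmed 0.0153 rng [0.054 0.05  0.019]
bearR 205 mean [ 0.3968 -0.2926  0.0153] mid [ 0.3967 -0.2924  0.0161] zmed 0.0152 rng [0.05  0.052 0.016]
nutL 110 mean [0.4205 0.3086 0.0207] mid [0.4207 0.3084 0.0203] zmed 0.0207 rng [0.038 0.037 0.018]
  hex [  0.8812   0.4207   0.3084 -28.    ]
nutR 105 mean [0.4351 0.1347 0.0209] mid [0.4355 0.1346 0.0203] zmed 0.0209 rng [0.038 0.038 0.018]
  hex [ 0.9202  0.4355  0.1346 -6.    ]
rod 136 mean [ 0.4056 -0.1354  0.0126] mid [ 0.4019 -0.1344  0.0145] zmed 0.0121 rng [0.064 0.044 0.015]
  line [   0.8370433    -0.54713666  401.585      -133.21588   ]
  eye [ 0.42092094 -0.14539046] dir [-0.8370433   0.54713666] len 0.07477582916725398
```

View pics/ov.png

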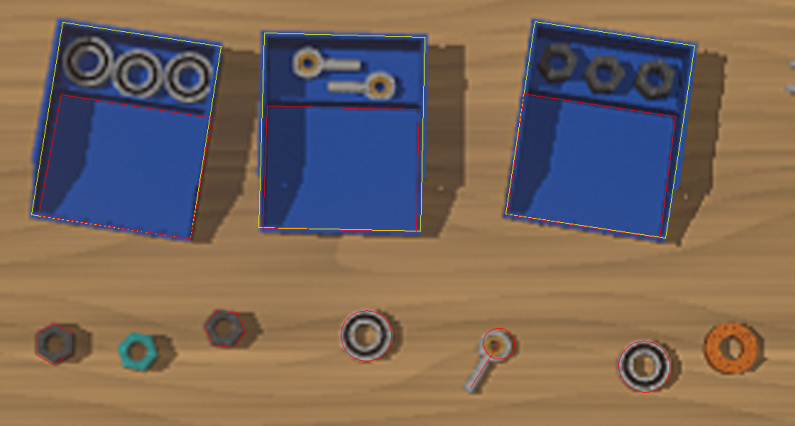

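The overlay matches: all three bays and all the parts are outlined correctly, the rod-end eye is about 2 px off and I'll correct for it. Now moving towards the right-hand bearing.

Request:
carry_out(dp=[[30,-28,10],[60,-56,20],[90,-84,30],[120,-112,40],[150,-140,50]], rot=[[0,0,-8],[0,0,-16],[0,0,-24],[0,0,-32],[0,0,-40]], hand=0, newtons=30)

```text
time_s: 0.6
ee_pos: [0.3518, -0.3969, 0.3541]
orientation: [[0.417, 0.909, -0.0], [0.909, -0.417, 0.0], [0.0, -0.0, -1.0]]
contact_force: [1.0, 1.0, 0.4]
opening: 0.0917
finger_force: 0.0
```

```bash
cat > st.py <<'E'
import sys,numpy as np
from cell import env
s=env.state(); R=s["orientation"]; p=s["ee_pos"]
a=np.degrees(np.arctan2(R[1,1],R[0,1]))
print("t",s["time_s"],"p",p.round(4),"yang",a.round(2),"z",R[:,2].round(3),"F",s["contact_force"].round(1),"open",round(s["opening"]*1000,1),"ff",round(s["finger_force"],1),"q7",s["qpos"][6].round(1))
if len(sys.argv)>3: print("dp",(R.T@(np.array(sys.argv[1:4],float)-p)*1000).round(1))
E
python3 st.py .397 -.2925 .27; python3 -c "
from h import *
c=pickle.load(open('top.pkl','rb')); print(at_z(c,[[328.65,240.96],[319.9,256.6]],.012))"
```

```text
t 0.6 p [ 0.3518 -0.3969  0.3541] yang -24.65 z [-0.  0. -1.] F [1.  1.  0.4] open 91.7 ff 0.0 q7 6.9
dp [113.7  -2.5  84.1]
[[ 0.41914824 -0.14112192  0.012     ]
 [ 0.37376272 -0.11505361  0.012     ]]
```

Request:
carry_out(dp=[[38,-1,28],[76,-2,56],[114,-2,84],[114,-2,84]], rot=[[0,0,-8.4],[0,0,-16.6],[0,0,-24.8],[0,0,-24.8]])

```text
time_s: 1.0
ee_pos: [0.3985, -0.2882, 0.2677]
orientation: [[-0.009, 1.0, -0.003], [1.0, 0.009, 0.007], [0.007, -0.003, -1.0]]
contact_force: [0.4, -0.5, -0.2]
opening: 0.0917
finger_force: 0.0
```

```bash
python3 st.py .397 -.2925 .181
```

```text
t 1.0 p [ 0.3985 -0.2882  0.2677] yang 0.5 z [-0.003  0.007 -1.   ] F [ 0.4 -0.5 -0.2] open 91.7 ff 0.0 q7 10.9
dp [-4.8 -1.2 86.7]
```

Request:
carry_out(dp=[[-4,-1,30],[-4,-1,50],[-4,-1,60],[-4,-1,60],[-4,-1,60]], rot=[[0,0,0],[0,0,0],[0,0,0],[0,0,0],[0,0,0]])

```text
time_s: 1.5
ee_pos: [0.3973, -0.2987, 0.2112]
orientation: [[0.003, 1.0, 0.0], [1.0, -0.003, -0.0], [-0.0, 0.0, -1.0]]
contact_force: [0.3, -0.4, 0.7]
opening: 0.0917
finger_force: 0.0
```

```bash
python3 st.py .397 -.2925 .181
```

```text
t 1.5 p [ 0.3973 -0.2987  0.2112] yang -0.19 z [ 0. -0. -1.] F [ 0.3 -0.4  0.7] open 91.7 ff 0.0 q7 6.6
dp [ 6.2 -0.3 30.2]
```

Request:
carry_out(dp=[[6,0,12],[6,0,30],[6,0,30],[6,0,30]], rot=[[0,0,0],[0,0,0],[0,0,0],[0,0,0]])

```text
time_s: 1.9
ee_pos: [0.3971, -0.2921, 0.1808]
orientation: [[0.003, 1.0, -0.0], [1.0, -0.003, 0.0], [0.0, -0.0, -1.0]]
contact_force: [0.7, -0.2, 0.5]
opening: 0.0914
finger_force: 0.0
```

Request:
carry_out(dp=[[0,0,0],[0,0,0],[0,0,0],[0,0,0],[0,0,0]], rot=[[0,0,0],[0,0,0],[0,0,0],[0,0,0],[0,0,0]], hand=1, newtons=30)

```text
time_s: 2.4
ee_pos: [0.397, -0.2925, 0.1809]
orientation: [[0.003, 1.0, 0.0], [1.0, -0.003, -0.0], [-0.0, 0.0, -1.0]]
contact_force: [-0.4, 0.4, 0.7]
opening: 0.0565
finger_force: 0.0
```

Request:
carry_out(dp=[[0,0,0],[0,0,0],[0,0,0],[0,0,-10],[0,0,-40]], rot=[[0,0,0],[0,0,0],[0,0,0],[0,0,0],[0,0,0]])

```text
time_s: 2.9
ee_pos: [0.3957, -0.2916, 0.2194]
orientation: [[0.003, 1.0, -0.004], [1.0, -0.003, 0.004], [0.004, -0.004, -1.0]]
contact_force: [-0.3, -0.4, -0.9]
opening: 0.0513
finger_force: 30.0
```

Request:
carry_out(dp=[[0,0,-40],[0,0,-70],[0,0,-70]], rot=[[0,0,0],[0,0,0],[0,0,0]])

```text
time_s: 3.2
ee_pos: [0.3987, -0.2931, 0.2949]
orientation: [[0.003, 1.0, 0.006], [1.0, -0.003, -0.005], [-0.005, 0.006, -1.0]]
contact_force: [1.5, -0.3, -0.3]
opening: 0.051
finger_force: 30.0
```

```bash
python3 st.py .5995 .206 .29
```

```text
t 3.2 p [ 0.3987 -0.2931  0.2949] yang -0.16 z [ 0.006 -0.005 -1.   ] F [ 1.5 -0.3 -0.3] open 51.0 ff 30.0 q7 12.3
dp [499.6 199.4   3.6]
```

Request:
carry_out(dp=[[35,14,0],[78,31,0],[121,49,0],[165,67,0],[208,84,0]], rot=[[0,0,0],[0,0,0],[0,0,0],[0,0,0],[0,0,0]])

```text
time_s: 3.7
ee_pos: [0.4816, -0.083, 0.2903]
orientation: [[0.003, 1.0, -0.001], [1.0, -0.003, 0.0], [0.0, -0.001, -1.0]]
contact_force: [1.2, 0.2, -1.4]
opening: 0.051
finger_force: 30.0
```

Request:
carry_out(dp=[[42,17,0],[84,34,0],[126,51,0],[168,68,0],[208,84,0]], rot=[[0,0,0],[0,0,0],[0,0,0],[0,0,0],[0,0,0]])

```text
time_s: 4.2
ee_pos: [0.5662, 0.1249, 0.2899]
orientation: [[0.003, 1.0, -0.001], [1.0, -0.003, -0.0], [-0.0, -0.001, -1.0]]
contact_force: [1.0, 0.1, -1.0]
opening: 0.0513
finger_force: 30.0
```

Request:
carry_out(dp=[[42,17,0],[83,34,0],[83,34,0],[83,34,0],[83,34,0]], rot=[[0,0,0],[0,0,0],[0,0,0],[0,0,0],[0,0,0]])

```text
time_s: 4.7
ee_pos: [0.6001, 0.2045, 0.2896]
orientation: [[0.004, 1.0, -0.002], [1.0, -0.004, -0.002], [-0.002, -0.002, -1.0]]
contact_force: [0.9, 0.0, -1.4]
opening: 0.0514
finger_force: 30.0
```

```bash
python3 st.py .5995 .206 .1855
```

```text
t 4.7 p [0.6001 0.2045 0.2896] yang -0.22 z [-0.002 -0.002 -1.   ] F [ 0.9  0.  -1.4] open 51.4 ff 30.0 q7 -44.3
dp [  1.7  -0.4 104.1]
```

Request:
carry_out(dp=[[1,0,35],[2,0,75],[2,0,97],[2,0,105],[2,0,105]], rot=[[0,0,0],[0,0,0],[0,0,0],[0,0,0],[0,0,0]])

```text
time_s: 5.2
ee_pos: [0.6001, 0.2058, 0.1852]
orientation: [[0.005, 1.0, -0.002], [1.0, -0.005, -0.002], [-0.002, -0.002, -1.0]]
contact_force: [-0.1, 1.1, -0.4]
opening: 0.0512
finger_force: 30.0
```

Request:
carry_out(dp=[[0,0,0],[0,0,0],[0,0,0]], rot=[[0,0,0],[0,0,0],[0,0,0]])

```text
time_s: 5.5
ee_pos: [0.6009, 0.2076, 0.1865]
orientation: [[0.004, 1.0, 0.001], [1.0, -0.004, 0.0], [0.0, 0.001, -1.0]]
contact_force: [-0.3, -0.3, -0.4]
opening: 0.0514
finger_force: 30.0
```

Request:
carry_out(dp=[[0,0,2],[0,0,2],[0,0,2]], rot=[[0,0,0],[0,0,0],[0,0,0]])

```text
time_s: 5.8
ee_pos: [0.6005, 0.2079, 0.1837]
orientation: [[0.003, 1.0, -0.0], [1.0, -0.003, -0.0], [-0.0, -0.0, -1.0]]
contact_force: [-0.4, 0.2, -0.2]
opening: 0.0514
finger_force: 30.0
```

Request:
carry_out(dp=[[0,0,0],[0,0,0],[0,0,0],[0,0,0],[0,0,0]], rot=[[0,0,0],[0,0,0],[0,0,0],[0,0,0],[0,0,0]], hand=0.26)

```text
time_s: 6.3
ee_pos: [0.6005, 0.208, 0.1838]
orientation: [[0.003, 1.0, 0.0], [1.0, -0.003, 0.0], [0.0, 0.0, -1.0]]
contact_force: [0.5, -0.1, -0.9]
opening: 0.0677
finger_force: 0.0
```

Request:
carry_out(dp=[[0,0,-25],[0,0,-65],[0,0,-105],[0,0,-105],[0,0,-105]], rot=[[0,0,0],[0,0,0],[0,0,0],[0,0,0],[0,0,0]])

```text
time_s: 6.8
ee_pos: [0.6009, 0.2081, 0.29]
orientation: [[0.003, 1.0, 0.003], [1.0, -0.003, 0.0], [0.0, 0.003, -1.0]]
contact_force: [0.1, -0.2, -1.5]
opening: 0.068
finger_force: 0.0
```

```bash
python3 st.py .4295 -.0096 .29
```

```text
t 6.8 p [0.6009 0.2081 0.29  ] yang -0.18 z [ 0.003  0.    -1.   ] F [ 0.1 -0.2 -1.5] open 68.0 ff 0.0 q7 -44.6
dp [-218.2 -170.7   -0.5]
```

Request:
carry_out(dp=[[-33,-26,0],[-69,-54,0],[-106,-83,0],[-142,-111,0],[-178,-140,0]], rot=[[0,0,0],[0,0,0],[0,0,0],[0,0,0],[0,0,0]], hand=0)

```text
time_s: 7.3
ee_pos: [0.4579, 0.0287, 0.2872]
orientation: [[0.003, 1.0, -0.003], [1.0, -0.003, 0.0], [0.0, -0.003, -1.0]]
contact_force: [0.8, -0.5, 0.5]
opening: 0.0916
finger_force: 0.0
```

Request:
carry_out(dp=[[-40,-31,15],[-40,-31,50],[-40,-31,80],[-40,-31,80],[-40,-31,80]], rot=[[0,0,0],[0,0,0],[0,0,0],[0,0,0],[0,0,0]])

```text
time_s: 7.8
ee_pos: [0.4283, -0.009, 0.2082]
orientation: [[0.002, 1.0, -0.003], [1.0, -0.002, 0.001], [0.001, -0.003, -1.0]]
contact_force: [0.6, 0.4, 0.5]
opening: 0.0919
finger_force: 0.0
```

```bash
python3 st.py .4295 -.0096 .181
```

```text
t 7.8 p [ 0.4283 -0.009   0.2082] yang -0.11 z [-0.003  0.001 -1.   ] F [0.6 0.4 0.5] open 91.9 ff 0.0 q7 -32.9
dp [-0.6  1.3 27.2]
```

Request:
carry_out(dp=[[0,1,12],[0,1,28],[0,1,28],[0,1,28]], rot=[[0,0,0],[0,0,0],[0,0,0],[0,0,0]])

```text
time_s: 8.2
ee_pos: [0.4302, -0.009, 0.1811]
orientation: [[0.002, 1.0, 0.0], [1.0, -0.002, 0.0], [0.0, 0.0, -1.0]]
contact_force: [0.1, 0.1, -0.5]
opening: 0.0917
finger_force: 0.0
```

Request:
carry_out(dp=[[0,0,0],[0,0,0],[0,0,0],[0,0,0],[0,0,0]], rot=[[0,0,0],[0,0,0],[0,0,0],[0,0,0],[0,0,0]], hand=1, newtons=30)

```text
time_s: 8.7
ee_pos: [0.4299, -0.0096, 0.1809]
orientation: [[0.003, 1.0, 0.0], [1.0, -0.003, -0.0], [-0.0, 0.0, -1.0]]
contact_force: [-0.8, 0.5, 0.8]
opening: 0.0562
finger_force: 0.0
```

Request:
carry_out(dp=[[0,0,0],[0,0,0],[0,0,0],[0,0,-10],[0,0,-40]], rot=[[0,0,0],[0,0,0],[0,0,0],[0,0,0],[0,0,0]])

```text
time_s: 9.2
ee_pos: [0.4286, -0.0094, 0.2199]
orientation: [[0.002, 1.0, -0.005], [1.0, -0.002, 0.001], [0.001, -0.005, -1.0]]
contact_force: [0.1, -0.5, -1.4]
opening: 0.051
finger_force: 30.0
```

Request:
carry_out(dp=[[0,0,-40],[0,0,-70],[0,0,-70]], rot=[[0,0,0],[0,0,0],[0,0,0]])

```text
time_s: 9.5
ee_pos: [0.4315, -0.0092, 0.2944]
orientation: [[0.003, 1.0, 0.007], [1.0, -0.003, -0.001], [-0.001, 0.007, -1.0]]
contact_force: [0.1, 0.1, -2.2]
opening: 0.0513
finger_force: 30.0
```

```bash
python3 st.py .611 .281 .29
```

```text
t 9.5 p [ 0.4315 -0.0092  0.2944] yang -0.17 z [ 0.007 -0.001 -1.   ] F [ 0.1  0.1 -2.2] open 51.3 ff 30.0 q7 -23.3
dp [290.7 178.6   5.3]
```

Request:
carry_out(dp=[[30,19,0],[68,42,0],[106,66,0],[144,90,0],[182,113,0]], rot=[[0,0,0],[0,0,0],[0,0,0],[0,0,0],[0,0,0]])

```text
time_s: 10.0
ee_pos: [0.5439, 0.1733, 0.2898]
orientation: [[0.003, 1.0, -0.001], [1.0, -0.003, -0.001], [-0.001, -0.001, -1.0]]
contact_force: [1.0, -0.2, -1.6]
opening: 0.0513
finger_force: 30.0
```

Request:
carry_out(dp=[[38,24,0],[76,48,0],[108,68,0],[108,68,0],[108,68,0]], rot=[[0,0,0],[0,0,0],[0,0,0],[0,0,0],[0,0,0]])

```text
time_s: 10.5
ee_pos: [0.6109, 0.2809, 0.2892]
orientation: [[0.001, 1.0, -0.002], [1.0, -0.001, -0.0], [-0.0, -0.002, -1.0]]
contact_force: [-0.0, 0.0, -1.5]
opening: 0.051
finger_force: 30.0
```

```bash
python3 st.py .611 .281 .184
```

```text
t 10.5 p [0.6109 0.2809 0.2892] yang -0.05 z [-0.002 -0.    -1.   ] F [-0.   0.  -1.5] open 51.0 ff 30.0 q7 -49.8
dp [1.000e-01 3.000e-01 1.052e+02]
```

Request:
carry_out(dp=[[0,0,35],[0,0,75],[0,0,98],[0,0,105],[0,0,105]], rot=[[0,0,0],[0,0,0],[0,0,0],[0,0,0],[0,0,0]])

```text
time_s: 11.0
ee_pos: [0.611, 0.2778, 0.1851]
orientation: [[0.004, 1.0, -0.003], [1.0, -0.004, -0.003], [-0.003, -0.003, -1.0]]
contact_force: [-0.2, 0.1, -1.6]
opening: 0.0509
finger_force: 30.0
```

Request:
carry_out(dp=[[0,0,1],[0,0,2],[0,0,2],[0,0,2]], rot=[[0,0,0],[0,0,0],[0,0,0],[0,0,0]])

```text
time_s: 11.4
ee_pos: [0.6118, 0.2798, 0.184]
orientation: [[0.003, 1.0, 0.0], [1.0, -0.003, 0.0], [0.0, 0.0, -1.0]]
contact_force: [-0.4, 0.3, -1.5]
opening: 0.0508
finger_force: 30.0
```

Request:
carry_out(dp=[[0,0,0],[0,0,0],[0,0,0],[0,0,0],[0,0,0]], rot=[[0,0,0],[0,0,0],[0,0,0],[0,0,0],[0,0,0]], hand=0.26)

```text
time_s: 11.9
ee_pos: [0.6117, 0.28, 0.1838]
orientation: [[0.003, 1.0, 0.0], [1.0, -0.003, 0.0], [0.0, 0.0, -1.0]]
contact_force: [-0.2, 0.1, -0.3]
opening: 0.0678
finger_force: 0.0
```

Request:
carry_out(dp=[[0,0,-25],[0,0,-65],[0,0,-105],[0,0,-105],[0,0,-105]], rot=[[0,0,0],[0,0,0],[0,0,0],[0,0,0],[0,0,0]])

```text
time_s: 12.4
ee_pos: [0.6121, 0.2801, 0.2901]
orientation: [[0.003, 1.0, 0.003], [1.0, -0.003, 0.001], [0.001, 0.003, -1.0]]
contact_force: [0.1, -0.8, -0.2]
opening: 0.0679
finger_force: 0.0
```

```bash
python3 st.py .4355 .1346 .29
```

```text
t 12.4 p [0.6121 0.2801 0.2901] yang -0.18 z [ 0.003  0.001 -1.   ] F [ 0.1 -0.8 -0.2] open 67.9 ff 0.0 q7 -49.9
dp [-146.1 -176.1   -0.4]
```

Request:
carry_out(dp=[[-26,-31,0],[-55,-66,0],[-84,-101,0],[-113,-136,0],[-135,-163,0]], rot=[[0,0,2],[0,0,4],[0,0,6],[0,0,6],[0,0,6]])

```text
time_s: 12.9
ee_pos: [0.4454, 0.1431, 0.2869]
orientation: [[0.108, 0.994, -0.004], [0.994, -0.108, -0.002], [-0.003, -0.004, -1.0]]
contact_force: [-0.3, -0.4, 0.0]
opening: 0.0678
finger_force: 0.0
```

Request:
carry_out(dp=[[-10,-14,20],[-10,-14,60],[-10,-14,80],[-10,-14,80],[-10,-14,80]], rot=[[0,0,0],[0,0,0],[0,0,0],[0,0,0],[0,0,0]])

```text
time_s: 13.4
ee_pos: [0.4328, 0.1371, 0.2082]
orientation: [[0.107, 0.994, -0.002], [0.994, -0.107, -0.0], [-0.0, -0.002, -1.0]]
contact_force: [1.0, 0.4, 0.2]
opening: 0.0684
finger_force: 0.0
```

```bash
python3 st.py .4355 .1346 .181
```

```text
t 13.4 p [0.4328 0.1371 0.2082] yang -6.14 z [-0.002 -0.    -1.   ] F [1.  0.4 0.2] open 68.4 ff 0.0 q7 -57.6
dp [-2.2  3.  27.2]
```

Request:
carry_out(dp=[[-2,2,12],[-2,2,28],[-2,2,28],[-2,2,28]], rot=[[0,0,0],[0,0,0],[0,0,0],[0,0,0]])

```text
time_s: 13.8
ee_pos: [0.4353, 0.1348, 0.181]
orientation: [[0.107, 0.994, 0.0], [0.994, -0.107, 0.0], [0.0, 0.0, -1.0]]
contact_force: [0.5, 0.5, -0.6]
opening: 0.0677
finger_force: 0.0
```

Request:
carry_out(dp=[[0,0,0],[0,0,0],[0,0,0],[0,0,0],[0,0,0]], rot=[[0,0,0],[0,0,0],[0,0,0],[0,0,0],[0,0,0]], hand=1, newtons=30)

```text
time_s: 14.3
ee_pos: [0.4352, 0.1347, 0.181]
orientation: [[0.108, 0.994, 0.0], [0.994, -0.108, -0.0], [-0.0, 0.0, -1.0]]
contact_force: [-0.8, -0.0, 2.9]
opening: 0.0359
finger_force: 30.0
```

Request:
carry_out(dp=[[0,0,0],[0,0,0],[0,0,0],[0,0,-10],[0,0,-40]], rot=[[0,0,0],[0,0,0],[0,0,0],[0,0,0],[0,0,0]])

```text
time_s: 14.8
ee_pos: [0.4338, 0.1344, 0.2196]
orientation: [[0.107, 0.994, -0.005], [0.994, -0.107, -0.001], [-0.001, -0.005, -1.0]]
contact_force: [0.6, -1.0, -0.3]
opening: 0.036
finger_force: 30.0
```

Request:
carry_out(dp=[[0,0,-40],[0,0,-70],[0,0,-70]], rot=[[0,0,0],[0,0,0],[0,0,0]])

```text
time_s: 15.1
ee_pos: [0.4365, 0.1357, 0.2944]
orientation: [[0.107, 0.994, 0.007], [0.994, -0.107, 0.001], [0.002, 0.007, -1.0]]
contact_force: [1.1, 0.5, -0.6]
opening: 0.0358
finger_force: 30.0
```

```bash
python3 st.py .611 -.208 .29
```

```text
t 15.1 p [0.4365 0.1357 0.2944] yang -6.16 z [ 0.007  0.001 -1.   ] F [ 1.1  0.5 -0.6] open 35.8 ff 30.0 q7 -48.9
dp [-323.   210.4    5.2]
```

Request:
carry_out(dp=[[-30,20,0],[-67,44,0],[-104,68,0],[-141,92,0],[-178,117,0]], rot=[[0,0,0],[0,0,0],[0,0,0],[0,0,0],[0,0,0]])

```text
time_s: 15.6
ee_pos: [0.5322, -0.0565, 0.29]
orientation: [[0.107, 0.994, -0.001], [0.994, -0.107, 0.0], [-0.0, -0.001, -1.0]]
contact_force: [1.0, 1.4, -0.2]
opening: 0.0353
finger_force: 30.0
```

Request:
carry_out(dp=[[-37,24,0],[-74,48,0],[-111,72,0],[-144,94,0],[-144,94,0]], rot=[[0,0,0],[0,0,0],[0,0,0],[0,0,0],[0,0,0]])

```text
time_s: 16.1
ee_pos: [0.6107, -0.2156, 0.289]
orientation: [[0.116, 0.993, -0.0], [0.993, -0.116, -0.003], [-0.003, 0.0, -1.0]]
contact_force: [-0.7, 0.3, -1.3]
opening: 0.0356
finger_force: 30.0
```

Request:
carry_out(dp=[[0,0,0],[0,0,35],[0,0,70],[0,0,70],[0,0,70]], rot=[[0,0,0],[0,0,0],[0,0,0],[0,0,0],[0,0,0]])

```text
time_s: 16.6
ee_pos: [0.6098, -0.2063, 0.2204]
orientation: [[0.105, 0.994, -0.002], [0.994, -0.105, 0.002], [0.001, -0.002, -1.0]]
contact_force: [0.3, -0.6, -0.7]
opening: 0.0359
finger_force: 30.0
```

```bash
python3 st.py .611 -.208 .184
```

```text
t 16.6 p [ 0.6098 -0.2063  0.2204] yang -6.05 z [-0.002  0.002 -1.   ] F [ 0.3 -0.6 -0.7] open 35.9 ff 30.0 q7 -14.1
dp [-1.6  1.4 36.4]
```

Request:
carry_out(dp=[[0,0,20],[0,0,33],[0,0,37],[0,0,37],[0,0,37]], rot=[[0,0,0],[0,0,0],[0,0,0],[0,0,0],[0,0,0]])

```text
time_s: 17.1
ee_pos: [0.6104, -0.208, 0.184]
orientation: [[0.107, 0.994, 0.0], [0.994, -0.107, -0.0], [-0.0, 0.0, -1.0]]
contact_force: [-0.4, -0.3, 0.3]
opening: 0.0358
finger_force: 30.0
```

Request:
carry_out(dp=[[0,0,0],[0,0,0],[0,0,0],[0,0,0],[0,0,0]], rot=[[0,0,0],[0,0,0],[0,0,0],[0,0,0],[0,0,0]], hand=0.35)

```text
time_s: 17.6
ee_pos: [0.6103, -0.2081, 0.1837]
orientation: [[0.108, 0.994, 0.0], [0.994, -0.108, 0.0], [0.0, 0.0, -1.0]]
contact_force: [0.4, 0.1, -0.2]
opening: 0.0598
finger_force: 0.0
```

Request:
carry_out(dp=[[0,0,-25],[0,0,-65],[0,0,-105],[0,0,-105],[0,0,-105]], rot=[[0,0,0],[0,0,0],[0,0,0],[0,0,0],[0,0,0]])

```text
time_s: 18.1
ee_pos: [0.6106, -0.2082, 0.29]
orientation: [[0.108, 0.994, 0.002], [0.994, -0.108, -0.001], [-0.001, 0.002, -1.0]]
contact_force: [-0.7, 0.6, -0.8]
opening: 0.0599
finger_force: 0.0
```

```bash
python3 st.py .4207 .3084 .29
```

```text
t 18.1 p [ 0.6106 -0.2082  0.29  ] yang -6.18 z [ 0.002 -0.001 -1.   ] F [-0.7  0.6 -0.8] open 59.9 ff 0.0 q7 -11.6
dp [ 493.2 -244.5   -1.1]
```

Request:
carry_out(dp=[[34,-17,0],[74,-37,0],[114,-57,0],[154,-76,0],[194,-96,0]], rot=[[0,0,0],[0,0,0],[0,0,0],[0,0,0],[0,0,0]], hand=0.26)

```text
time_s: 18.6
ee_pos: [0.5341, -0.0037, 0.2872]
orientation: [[0.108, 0.994, -0.003], [0.994, -0.108, 0.0], [0.0, -0.003, -1.0]]
contact_force: [1.2, 0.2, -0.0]
opening: 0.0678
finger_force: 0.0
```

Request:
carry_out(dp=[[40,-20,0],[80,-40,0],[120,-60,0],[160,-80,0],[200,-99,0]], rot=[[0,0,0],[0,0,0],[0,0,0],[0,0,0],[0,0,0]])

```text
time_s: 19.1
ee_pos: [0.4572, 0.2055, 0.2874]
orientation: [[0.108, 0.994, -0.002], [0.994, -0.108, -0.001], [-0.001, -0.002, -1.0]]
contact_force: [0.9, 0.6, 0.8]
opening: 0.0681
finger_force: 0.0
```

Request:
carry_out(dp=[[38,-19,0],[76,-38,0],[98,-49,10],[98,-49,40],[98,-49,60]], rot=[[0,0,6],[0,0,12],[0,0,18],[0,0,22],[0,0,22]])

```text
time_s: 19.6
ee_pos: [0.419, 0.3077, 0.2263]
orientation: [[0.471, 0.882, -0.002], [0.882, -0.471, -0.002], [-0.003, -0.001, -1.0]]
contact_force: [-0.8, -0.1, 0.1]
opening: 0.0682
finger_force: 0.0
```

Request:
carry_out(dp=[[0,0,0],[0,0,0],[0,0,0]], rot=[[0,0,0],[0,0,0],[0,0,0]])

```text
time_s: 19.9
ee_pos: [0.4209, 0.3074, 0.2293]
orientation: [[0.472, 0.881, 0.0], [0.881, -0.472, 0.001], [0.001, 0.0, -1.0]]
contact_force: [0.6, 0.2, -0.2]
opening: 0.068
finger_force: 0.0
```

```bash
python3 st.py .4207 .3084 .181
```

```text
t 19.9 p [0.4209 0.3074 0.2293] yang -28.19 z [ 0.     0.001 -1.   ] F [ 0.6  0.2 -0.2] open 68.0 ff 0.0 q7 -92.5
dp [ 0.8 -0.7 48.3]
```

Request:
carry_out(dp=[[1,-1,20],[1,-1,40],[1,-1,49],[1,-1,49],[1,-1,49]], rot=[[0,0,0],[0,0,0],[0,0,0],[0,0,0],[0,0,0]])

```text
time_s: 20.4
ee_pos: [0.4205, 0.3089, 0.1805]
orientation: [[0.472, 0.881, 0.001], [0.881, -0.472, 0.001], [0.001, 0.0, -1.0]]
contact_force: [0.5, 0.6, 0.4]
opening: 0.0681
finger_force: 0.0
```

Request:
carry_out(dp=[[0,0,0],[0,0,0],[0,0,0],[0,0,0],[0,0,0]], rot=[[0,0,0],[0,0,0],[0,0,0],[0,0,0],[0,0,0]], hand=1, newtons=30)

```text
time_s: 20.9
ee_pos: [0.4203, 0.3087, 0.1799]
orientation: [[0.472, 0.882, 0.0], [0.882, -0.472, 0.0], [0.0, 0.0, -1.0]]
contact_force: [-0.4, 0.3, 2.3]
opening: 0.0358
finger_force: 29.9
```

Request:
carry_out(dp=[[0,0,0],[0,0,0],[0,0,0],[0,0,-10],[0,0,-40]], rot=[[0,0,0],[0,0,0],[0,0,0],[0,0,0],[0,0,0]])

```text
time_s: 21.4
ee_pos: [0.4189, 0.3076, 0.2182]
orientation: [[0.472, 0.882, -0.005], [0.882, -0.472, -0.003], [-0.005, -0.003, -1.0]]
contact_force: [-0.3, -0.5, -0.4]
opening: 0.0356
finger_force: 30.0
```

Request:
carry_out(dp=[[0,0,-40],[0,0,-70],[0,0,-70]], rot=[[0,0,0],[0,0,0],[0,0,0]])

```text
time_s: 21.7
ee_pos: [0.4213, 0.3101, 0.294]
orientation: [[0.472, 0.882, 0.006], [0.882, -0.472, 0.004], [0.007, 0.004, -1.0]]
contact_force: [0.1, 0.6, -0.3]
opening: 0.0359
finger_force: 30.0
```

```bash
python3 st.py .5995 -.283 .29
```

```text
t 21.7 p [0.4213 0.3101 0.294 ] yang -28.17 z [ 0.006  0.004 -1.   ] F [ 0.1  0.6 -0.3] open 35.9 ff 30.0 q7 -88.5
dp [-438.8  437.1    2.7]
```

Request:
carry_out(dp=[[-25,25,0],[-56,56,0],[-87,87,0],[-118,118,0],[-150,150,0]], rot=[[0,0,0],[0,0,0],[0,0,0],[0,0,0],[0,0,0]])

```text
time_s: 22.2
ee_pos: [0.4812, 0.1039, 0.2891]
orientation: [[0.472, 0.882, -0.001], [0.882, -0.472, -0.0], [-0.001, -0.001, -1.0]]
contact_force: [0.8, -0.7, -1.5]
opening: 0.0359
finger_force: 30.0
```

Request:
carry_out(dp=[[-31,31,0],[-62,62,0],[-93,93,0],[-124,124,0],[-157,157,0]], rot=[[0,0,0],[0,0,0],[0,0,0],[0,0,0],[0,0,0]])

```text
time_s: 22.7
ee_pos: [0.5455, -0.1083, 0.289]
orientation: [[0.472, 0.882, -0.001], [0.882, -0.472, 0.001], [-0.0, -0.002, -1.0]]
contact_force: [1.1, 1.1, -2.3]
opening: 0.0357
finger_force: 30.0
```

Request:
carry_out(dp=[[-33,33,0],[-66,66,0],[-99,99,0],[-130,131,0],[-130,131,0]], rot=[[0,0,-5],[0,0,-10],[0,0,-15],[0,0,-20],[0,0,-20]])

```text
time_s: 23.2
ee_pos: [0.5989, -0.2924, 0.2877]
orientation: [[0.151, 0.989, -0.001], [0.989, -0.151, -0.004], [-0.004, -0.001, -1.0]]
contact_force: [-0.4, 0.5, -1.3]
opening: 0.0359
finger_force: 29.9
```

Request:
carry_out(dp=[[0,0,0],[0,0,0],[0,0,0]], rot=[[0,0,0],[0,0,0],[0,0,0]])

```text
time_s: 23.5
ee_pos: [0.6, -0.2812, 0.2896]
orientation: [[0.14, 0.99, -0.001], [0.99, -0.14, 0.001], [0.001, -0.001, -1.0]]
contact_force: [-0.3, -0.1, -1.3]
opening: 0.0361
finger_force: 30.0
```

```bash
python3 st.py .5995 -.283 .183
```

```text
t 23.5 p [ 0.6    -0.2812  0.2896] yang -8.02 z [-0.001  0.001 -1.   ] F [-0.3 -0.1 -1.3] open 36.1 ff 30.0 q7 -5.8
dp [-1.900e+00 -1.000e-01  1.066e+02]
```

Request:
carry_out(dp=[[-1,0,35],[-2,0,75],[-2,0,98],[-2,0,106],[-2,0,106]], rot=[[0,0,0],[0,0,0],[0,0,0],[0,0,0],[0,0,0]])

```text
time_s: 24.0
ee_pos: [0.5996, -0.2837, 0.184]
orientation: [[0.14, 0.99, -0.002], [0.99, -0.14, 0.001], [0.0, -0.002, -1.0]]
contact_force: [-0.1, -0.5, -1.2]
opening: 0.0358
finger_force: 30.0
```

Request:
carry_out(dp=[[0,0,0],[0,0,0],[0,0,0]], rot=[[0,0,0],[0,0,0],[0,0,0]])

```text
time_s: 24.3
ee_pos: [0.6, -0.2852, 0.1845]
orientation: [[0.142, 0.99, 0.001], [0.99, -0.142, -0.0], [-0.0, 0.001, -1.0]]
contact_force: [1.3, 0.3, -0.8]
opening: 0.0363
finger_force: 30.0
```

Request:
carry_out(dp=[[0,0,0],[0,0,0],[0,0,0],[0,0,0],[0,0,0]], rot=[[0,0,0],[0,0,0],[0,0,0],[0,0,0],[0,0,0]], hand=0.35)

```text
time_s: 24.8
ee_pos: [0.5997, -0.2854, 0.1837]
orientation: [[0.142, 0.99, 0.0], [0.99, -0.142, -0.0], [0.0, 0.0, -1.0]]
contact_force: [-0.1, 0.5, 0.2]
opening: 0.0593
finger_force: 0.0
```

Request:
carry_out(dp=[[0,0,-25],[0,0,-65],[0,0,-105],[0,0,-105],[0,0,-105]], rot=[[0,0,0],[0,0,0],[0,0,0],[0,0,0],[0,0,0]])

```text
time_s: 25.3
ee_pos: [0.6001, -0.2855, 0.2901]
orientation: [[0.142, 0.99, 0.002], [0.99, -0.142, -0.002], [-0.001, 0.002, -1.0]]
contact_force: [-0.1, -0.2, -1.2]
opening: 0.0598
finger_force: 0.0
```

```bash
python3 st.py .397 -.130 .29
```

```text
t 25.3 p [ 0.6001 -0.2855  0.2901] yang -8.18 z [ 0.002 -0.002 -1.   ] F [-0.1 -0.2 -1.2] open 59.8 ff 0.0 q7 -5.7
dp [ 125.  -223.1   -0.6]
```

Request:
carry_out(dp=[[20,-36,0],[40,-72,0],[60,-108,0],[80,-144,0],[100,-178,0]], rot=[[0,0,-8],[0,0,-16],[0,0,-24],[0,0,-32],[0,0,-40]], hand=0.4)

```text
time_s: 25.8
ee_pos: [0.4352, -0.16, 0.2872]
orientation: [[-0.532, 0.847, -0.003], [0.847, 0.532, 0.001], [0.003, -0.002, -1.0]]
contact_force: [0.8, 0.1, 0.9]
opening: 0.0551
finger_force: 0.0
```

Request:
carry_out(dp=[[0,0,0],[0,0,0],[0,0,0],[0,0,0],[0,0,0]], rot=[[0,0,-8],[0,0,-16],[0,0,-24],[0,0,-28.2],[0,0,-28.2]])

```text
time_s: 26.3
ee_pos: [0.4369, -0.161, 0.2875]
orientation: [[-0.866, 0.499, -0.002], [0.499, 0.866, 0.002], [0.003, 0.001, -1.0]]
contact_force: [-0.7, 1.0, -0.1]
opening: 0.0549
finger_force: 0.0
```

```bash
python3 st.py .397 -.130 .181
python3 - <<'E'
from cell import env
from h import *
c=env.read_camera("scene"); pickle.dump(c,open("scene.pkl","wb")); cv2.imwrite("pics/scene1.png",cv2.resize(c["image"],(800,600),interpolation=cv2.INTER_CUBIC))
E
```

```text
t 26.3 p [ 0.4369 -0.161   0.2875] yang 60.04 z [-0.002  0.002 -1.   ] F [-0.7  1.  -0.1] open 54.9 ff 0.0 q7 45.9
dp [ 49.7   6.9 106.6]
```

View pics/scene1.png

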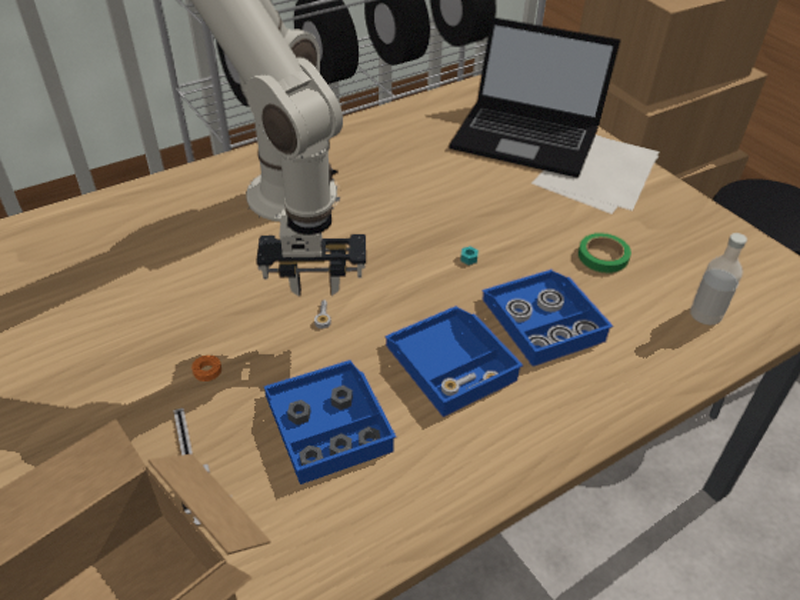

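The scene view shows both bearings lying flat in the front bay at (520,308) and (550,299), and both nuts at (300,411) and (343,396). The rod end is still on the bench at (322,315). Next is the rod end.

Request:
carry_out(dp=[[25,4,20],[49,7,50],[49,7,80],[49,7,80],[49,7,80]], rot=[[0,0,0],[0,0,0],[0,0,0],[0,0,0],[0,0,0]])

```text
time_s: 26.85
ee_pos: [0.399, -0.1302, 0.2088]
orientation: [[-0.866, 0.5, -0.001], [0.5, 0.866, 0.001], [0.001, 0.0, -1.0]]
contact_force: [0.8, 0.2, 0.9]
opening: 0.0552
finger_force: 0.0
```

```bash
python3 st.py .397 -.130 .1805
```

```text
t 26.85 p [ 0.399  -0.1302  0.2088] yang 60.01 z [-0.001  0.001 -1.   ] F [0.8 0.2 0.9] open 55.2 ff 0.0 q7 34.6
dp [ 1.8 -0.8 28.3]
```

Request:
carry_out(dp=[[1,0,12],[1,0,28],[1,0,29],[1,0,29]], rot=[[0,0,0],[0,0,0],[0,0,0],[0,0,0]])

```text
time_s: 27.25
ee_pos: [0.3987, -0.1302, 0.1807]
orientation: [[-0.866, 0.5, 0.001], [0.5, 0.866, -0.0], [-0.001, 0.0, -1.0]]
contact_force: [0.4, -0.7, 0.7]
opening: 0.0553
finger_force: 0.0
```

Request:
carry_out(dp=[[0,0,0],[0,0,0],[0,0,0],[0,0,0],[0,0,0]], rot=[[0,0,0],[0,0,0],[0,0,0],[0,0,0],[0,0,0]], hand=1, newtons=30)

```text
time_s: 27.75
ee_pos: [0.3979, -0.13, 0.1798]
orientation: [[-0.866, 0.5, 0.0], [0.5, 0.866, -0.0], [-0.0, -0.0, -1.0]]
contact_force: [-0.2, -0.2, -0.3]
opening: 0.0195
finger_force: 0.1
```

Request:
carry_out(dp=[[0,0,0],[0,0,0],[0,0,0],[0,0,-8],[0,0,-20]], rot=[[0,0,0],[0,0,0],[0,0,0],[0,0,0],[0,0,0]])

```text
time_s: 28.25
ee_pos: [0.3976, -0.1297, 0.1999]
orientation: [[-0.867, 0.499, -0.001], [0.499, 0.867, 0.001], [0.001, 0.0, -1.0]]
contact_force: [-1.6, 0.0, -1.2]
opening: 0.0111
finger_force: 29.8
```

Request:
carry_out(dp=[[0,0,-30],[0,0,-60],[0,0,-90],[0,0,-90],[0,0,-90]], rot=[[0,0,0],[0,0,0],[0,0,0],[0,0,0],[0,0,0]])

```text
time_s: 28.75
ee_pos: [0.3978, -0.1304, 0.2902]
orientation: [[-0.866, 0.5, 0.001], [0.5, 0.866, -0.001], [-0.002, -0.001, -1.0]]
contact_force: [0.0, 0.3, -0.8]
opening: 0.0109
finger_force: 29.8
```

```bash
python3 st.py .603 .019 .29
python3 - <<'E'
from cell import env
from h import *
c=env.read_camera("scene"); i=c["image"]; u,v=proj(c,[.40,-.13,.115])[0].astype(int); print(u,v)
cv2.imwrite("pics/grip.png",cv2.resize(i[v-50:v+50,u-60:u+60],None,fx=5,fy=5,interpolation=cv2.INTER_CUBIC))
E
```

```text
t 28.75 p [ 0.3978 -0.1304  0.2902] yang 59.99 z [ 0.001 -0.001 -1.   ] F [ 0.   0.3 -0.8] open 10.9 ff 29.8 q7 44.8
dp [-1.029e+02  2.320e+02  2.000e-01]
223 190
```

View pics/grip.png

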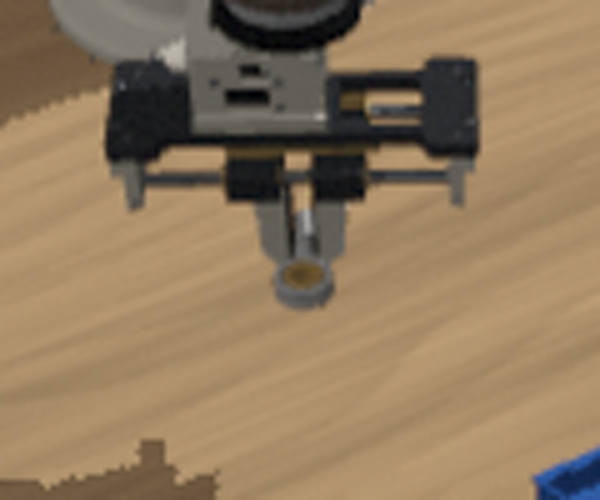

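The rod end is held by its shank and hangs level, with the eye at (303,283) in the crop. Carrying it to the middle bin.

Request:
carry_out(dp=[[-13,29,0],[-29,65,0],[-45,101,0],[-61,137,0],[-77,173,0]], rot=[[0,0,0],[0,0,0],[0,0,0],[0,0,0],[0,0,0]])

```text
time_s: 29.3
ee_pos: [0.5515, -0.0175, 0.2877]
orientation: [[-0.866, 0.499, -0.003], [0.499, 0.866, -0.0], [0.003, -0.002, -1.0]]
contact_force: [0.8, 0.7, -1.1]
opening: 0.0107
finger_force: 29.8
```

Request:
carry_out(dp=[[-15,34,0],[-26,58,0],[-26,58,0],[-26,58,0],[-26,58,0]], rot=[[0,0,0],[0,0,0],[0,0,0],[0,0,0],[0,0,0]])

```text
time_s: 29.8
ee_pos: [0.6014, 0.0179, 0.2883]
orientation: [[-0.866, 0.5, -0.003], [0.5, 0.866, -0.001], [0.002, -0.002, -1.0]]
contact_force: [0.3, -0.4, -1.1]
opening: 0.0114
finger_force: 29.8
```

Request:
carry_out(dp=[[0,0,35],[0,0,75],[0,0,97],[0,0,105],[0,0,105]], rot=[[0,0,0],[0,0,0],[0,0,0],[0,0,0],[0,0,0]])

```text
time_s: 30.3
ee_pos: [0.6015, 0.0175, 0.1842]
orientation: [[-0.866, 0.501, -0.002], [0.501, 0.866, -0.001], [0.002, -0.002, -1.0]]
contact_force: [0.6, -0.1, -0.5]
opening: 0.0109
finger_force: 31.3
```

Request:
carry_out(dp=[[0,0,0],[0,0,0],[0,0,0]], rot=[[0,0,0],[0,0,0],[0,0,0]])

```text
time_s: 30.6
ee_pos: [0.6028, 0.0184, 0.1855]
orientation: [[-0.866, 0.5, 0.001], [0.5, 0.866, -0.0], [-0.001, 0.001, -1.0]]
contact_force: [0.3, 0.2, -1.5]
opening: 0.0108
finger_force: 31.3
```

```bash
python3 st.py .603 .019 .183
```

```text
t 30.6 p [0.6028 0.0184 0.1855] yang 60.0 z [ 0.001 -0.    -1.   ] F [ 0.3  0.2 -1.5] open 10.8 ff 31.3 q7 20.7
dp [0.1 0.6 2.5]
```

Lowering 2 mm, releasing to about 37 mm, then rising and moving clear.

Request:
carry_out(dp=[[0,0,2],[0,0,2],[0,0,2]], rot=[[0,0,0],[0,0,0],[0,0,0]])

```text
time_s: 30.9
ee_pos: [0.6025, 0.0187, 0.1827]
orientation: [[-0.866, 0.499, -0.0], [0.499, 0.866, -0.0], [0.0, -0.0, -1.0]]
contact_force: [-0.6, 0.7, -1.4]
opening: 0.011
finger_force: 31.3
```

Request:
carry_out(dp=[[0,0,0],[0,0,0],[0,0,0],[0,0,0],[0,0,0]], rot=[[0,0,0],[0,0,0],[0,0,0],[0,0,0],[0,0,0]], hand=0.6)

```text
time_s: 31.4
ee_pos: [0.6026, 0.0187, 0.1828]
orientation: [[-0.866, 0.5, 0.0], [0.5, 0.866, -0.0], [-0.0, 0.0, -1.0]]
contact_force: [-0.2, 0.0, 0.5]
opening: 0.0366
finger_force: 0.0
```

Request:
carry_out(dp=[[0,0,-25],[0,0,-65],[0,0,-105],[0,0,-105],[0,0,-105]], rot=[[0,0,0],[0,0,0],[0,0,0],[0,0,0],[0,0,0]])

```text
time_s: 31.9
ee_pos: [0.6029, 0.0186, 0.2888]
orientation: [[-0.866, 0.5, 0.002], [0.5, 0.866, -0.001], [-0.002, 0.001, -1.0]]
contact_force: [-0.7, 0.1, -0.5]
opening: 0.037
finger_force: 0.0
```

Request:
carry_out(dp=[[17,-30,-10],[34,-60,-20],[51,-90,-20],[68,-120,-20],[85,-145,-20]], rot=[[0,0,0],[0,0,0],[0,0,0],[0,0,0],[0,0,0]])

```text
time_s: 32.4
ee_pos: [0.4542, -0.0657, 0.3062]
orientation: [[-0.866, 0.5, -0.003], [0.5, 0.866, 0.0], [0.003, -0.001, -1.0]]
contact_force: [0.3, -0.7, 1.2]
opening: 0.037
finger_force: 0.0
```

Request:
carry_out(dp=[[0,0,0],[0,0,0],[0,0,0]], rot=[[0,0,0],[0,0,0],[0,0,0]])

```text
time_s: 32.7
ee_pos: [0.4571, -0.0642, 0.3076]
orientation: [[-0.866, 0.499, 0.001], [0.499, 0.866, 0.001], [0.0, 0.001, -1.0]]
contact_force: [0.7, -0.5, 0.4]
opening: 0.0367
finger_force: 0.0
```

```bash
python3 st.py
python3 - <<'E'
from cell import env
from h import *
c=env.read_camera("top"); pickle.dump(c,open("top2.pkl","wb")); W=world_map(c)
vis=cv2.resize(c["image"],None,fx=4,fy=4,interpolation=cv2.INTER_CUBIC)
cv2.imwrite("pics/end.png",cv2.resize(vis[440:1040,420:1740],None,fx=.6,fy=.6,interpolation=cv2.INTER_AREA))
for x,y,a,pts in [(.640,.238,-9,[(.6005,.208),(.612,.280)]),(.640,-.251,-9,[(.6103,-.208),(.5997,-.2854)]),(.638,.015,-1.5,[(.603,.0185)])]:
    for q in pts:
        m=(np.hypot(W[...,0]-q[0],W[...,1]-q[1])<.03)&(c["z_map"]>0)&(W[...,2]>.0095)&(W[...,2]<.06)
        P=W[m]; t=np.radians(-a); l=np.array([[np.cos(t),-np.sin(t)],[np.sin(t),np.cos(t)]])@(P[:,:2].mean(0)-[x,y])
        print(len(P),"local",l.round(4),"top z",np.percentile(P[:,2],[25,50,75,98]).round(4))
E
```

```text
t 32.7 p [ 0.4571 -0.0642  0.3076] yang 60.04 z [ 0.001  0.001 -1.   ] F [ 0.7 -0.5  0.4] open 36.7 ff 0.0 q7 35.8
208 local [-0.0342 -0.0382] top z [0.0158 0.0185 0.021  0.0251]
223 local [-0.035   0.0368] top z [0.0159 0.0183 0.0212 0.0258]
129 local [-0.0371  0.0382] top z [0.0186 0.0228 0.0254 0.0297]
122 local [-0.0343 -0.04  ] top z [0.0191 0.0232 0.0259 0.0312]
115 local [-0.0318  0.0001] top z [0.0127 0.0152 0.0174 0.0225]
```

View pics/end.png

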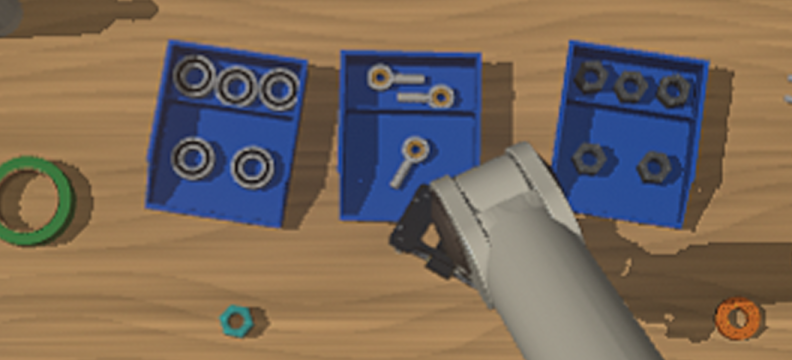

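The final view shows the bearings at (193,158) and (252,167), the rod end at (415,149) and the nuts at (589,158) and (655,166). Each lies flat in its own front bay, with top heights of 18, 15 and 23 mm as expected. Handing in.

```bash
python3 -c "
from cell import env
print(env.close_job())"
```

```text
the job is handed in; nothing more can be done
None
```

The job is handed in at about 33 s: both bearings, both nuts and the rod end lie flat in the front bays of their own bins, and I moved neither the caliper nor the tape (`close_job` gave no verdict).

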